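# Fit the daylight sensor to the street-lamp head

## Robot

A 7-joint arm with a two-finger parallel gripper is mounted at the origin on the work surface. World frame = base frame: x ahead of the robot, y to its left, z up, the work surface at z = 0. Lengths are in m, angles in degrees, forces in N, time in s.
With the tool pointing down it reaches from about 0.4 to 0.925 m from the base axis. Payload 5.6 kg.
Tool frame: the origin (TCP) lies between the finger pads; the fingertips stand tips_ahead ahead of it and the grasp point (between the pads) lies 3 mm ahead of it (tips_ahead is the distance from the TCP to the fingertips, in m); z points along the fingers, y is the line along which they close (so a half turn about z gives the same grasp; the last joint's range is limited). The gripper opens to 85 mm and grips with 20 to 120 N. Pads are 22 mm wide; open, the fingers measure 114 mm over their backs; the gripper's body (76 mm by 85 mm) begins 54 mm behind the grasp point. The pads swing forward as they close: fully open they stand 13 mm farther back than shut.
Start: joints at [-73.625, 26.786, -0.665, 91.828, 0.344, 61.387, -3.226], TCP at [0.21, 0.615, 0.253] pointing down, gripper open.
Joint ranges: [-144.91, 144.91], [-17.63, 115.5], [-89.93, 88.59], [15.96, 139.68], [-74.01, 254.01], [8.47, 105.57], [-167.45, 167.45]. Speed limits (degrees/s): [147.25, 147.25, 180, 180, 180, 180, 180].

## Interface

Orientations are given as a 3x3 rotation matrix whose columns are the frame's x, y, z axes.
In Python, from rig import move_pose, line_to, move_j, move_gripper, hold, solve_ik, read_camera, get_calibration, PlanningError, hand_in, recognise, spot_point, get_time, get_q, get_qd, get_tau, get_tcp_pos, get_orientation, get_contact_force, get_torque, get_opening, get_finger_force, tips_ahead gives the robot as it stands. Calls block until the motion is done:
- move_pose(position, orientation): joint-space move of the TCP to a pose.
- line_to(position, ori=None, speed=0.15): straight line of the TCP; ori=None keeps the orientation; speed is the mean speed in m/s.
- move_j(angles): joint-space move.
- move_gripper(opening, force=None): finger opening in m; force is the grip in N (None keeps the last); returns when the fingers have stopped.
- hold(seconds).
- solve_ik(position, orientation): joint angles nearest the present ones, or None.
- read_camera(name): name is "side" or "top" or "wrist"; returns the picture (480x640x3 uint8, red, green, blue); there is no depth.
- get_calibration(name): a dict with "fx", "fy", "cx", "cy" (pixels), "rvec" (rotation vector, rad) and "tvec" (3), from world to camera coordinates, as OpenCV has them. Camera axes: x right, y down, z forward; pixel columns grow to the right and rows downward; lengths in m; the calibration is good to about 2 mm. A picture is of the moment at which its call begins: read the wrist's pose just before it. get_calibration takes no time and is no camera call; for the wrist camera it gives the pose at the moment of the call.
A pose or a line that the arm cannot do raises PlanningError and nothing moves.
- hand_in(): hands the job in; it is judged then, once.
Trained networks look in the newest picture that a camera, given by its name, has taken for a name from the list of things; names that differ only in an ending like _2 or _b are one class to them, and where a whole thing is asked for, a point or a joint stands for the part that bears it (a point fixed in the world has none). Each returns a list of dicts, best first, with "p" (0 to 1); they miss things now and then, are a little off and sometimes report something else, mostly with a low value. They report only what shows in the picture. A call takes as long as a camera call.
- recognise(thing, camera): "at" ([row, column] as shares, 0 to 1, of the picture: columns of its width, rows of its height, amid what is visible of it).
- spot_point(thing, camera): "at" ([row, column] as shares, 0 to 1, of the picture: columns of its width, rows of its height: a listed point, or the origin of a listed thing).
Readings, each from a call of its own:
- get_time(): time.
- get_q(): joint angles.
- get_qd(): joint speeds.
- get_tau(): joint torques, N m.
- get_tcp_pos(): TCP position.
- get_orientation(): TCP orientation.
- get_contact_force(): force on the tool from outside, world axes, zero at the start.
- get_torque(): the same for the moment, N m.
- get_opening(): finger opening in m.
- get_finger_force(): force on a finger pad.
Only numpy, scipy, OpenCV 4.12 (cv2) and the standard library are available. Lean on these libraries where they do the work, as an engineer would, in place of code of your own. Each camera call takes 0.05 s, during which the arm holds its last target. There are 200 camera calls.

## Task

Clear the LED driver and the surge arrester out of the stock tray onto the rubber mat, and move the socket's dust cover to the mat too; then fetch the daylight sensor from behind them, set it fully home in the lamp head's socket and lock it with a quarter turn clockwise (seen from above). With the sensor locked, and not before, stand the driver and the arrester back in the tray exactly where each stood, the driver square to the tray, and leave the cover on the mat. Keep the driver, arrester and sensor upright throughout and do not disturb the screwdriver and the screw jar.

Things in the scene. Friction and masses are not known exactly. Their poses are not given: they have to be found in the camera images.
- tray: Fixed aluminium stock tray, 160 (x) x 190 (y) mm, floor 4 mm thick, walls 25 mm high at the sides and back (+x), front (-x) open. Origin: centre of its underside; z up. The driver and the arrester stand side by side about 36 mm before its centre, 42 mm to either side (which is where varies); the sensor stands right behind them, 30 mm behind the centre.
- mat: Fixed black rubber mat lying on the bench, 170 (x) x 260 (y) x 6 mm thick: the side area. Origin: centre of its underside, z up; its top is 6 mm above.
- lamp: Fixed grey street-lamp head lying on the bench, 155 mm wide: pole stub to -x, a boxy rear part 45 mm high with a round black twist-lock socket on top, a long finned part (44 mm high) to +x, reaching 295 mm from the socket. Origin: on the bench right under the socket's centre; x along the lamp's length, z up. Socket floor 50 mm, rim top 61 mm above the origin.
- socket (a point): Centre of the floor of the lamp's socket, axes as the lamp's. Mouth 38 mm diameter in a 4 mm thick rim, its top 11 mm above this floor. Two slots 20 mm wide, out to 28 mm from the centre, along the lamp's +x and -x (white dashes). Lugs enter there with the rib along the lamp's x, then turn under the rim, clockwise only, 90 degrees to a stop (rib across the lamp).
- driver: LED driver: upright plain aluminium box with shallow fins, 45 (x) x 62 (y) x 130 (z) mm, 0.3 to 0.6 kg. Origin: centre of its underside, z up, x roughly along the tray's x. Grip it near the top across its 45 mm (x).
- arrester: Surge arrester: upright dark steel cylinder, 48 mm diameter, 118 mm high, with two 8 mm brass studs on top (to 126 mm), 0.25 to 0.5 kg. Origin: centre of its underside, z up.
- sensor: White round cap, 60 mm diameter, 14 to 34 mm above its foot; on top a grip rib 52 mm long (x), 14 mm thick (y), up to 62 mm. Under the cap a foot of 32 mm diameter with two lugs 12 mm wide, 5 mm high, reaching 24 mm from the axis along +x and -x, in line with the rib. Origin: centre of the foot's underside, z up; half turns are alike. Home: foot on the socket floor, cap 3 mm above the rim.
- cover: Dust cover on the lamp's socket: grey plastic disc of 68 mm diameter, from 6 to 11 mm above its origin, with a round knob on top, 18 mm diameter, from 11 to 33 mm, and under it a spigot 32 mm in diameter, 6 mm long, loose in the socket's mouth. Origin: centre of the spigot's underside, z up. It lifts straight off.
- screwdriver: Bystander: screwdriver, 140 mm long, with a black handle, lying on the bench between the robot and the work. Origin about its middle, on the bench.
- screw_jar: Bystander: small pale jar with a white lid, 50 mm diameter, 60 mm high, standing on the bench between the robot and the work. Origin: centre of its underside.

How it is judged (in metres and radians):
On the way, in this order (a step that is already met when the one before it is completed fails the run):
1. the driver and the arrester both stand on the mat, while the sensor is still in the tray (x of driver in the frame of mat between -0.085 and 0.085 m and y of driver in the frame of mat between -0.13 and 0.13 m and z of driver in the frame of mat between 0.002 and 0.011 m and angle between each of driver, arrester's own z axis and vertical below 0.12 rad and x of arrester in the frame of mat between -0.085 and 0.085 m and y of arrester in the frame of mat between -0.13 and 0.13 m and z of arrester in the frame of mat between 0.002 and 0.011 m and distance of sensor from where it was at the start of the episode below 0.03 m), for 0.2 s.
2. with the cover, the driver and the arrester on the mat, the sensor is home in the socket and locked (x of driver in the frame of mat between -0.085 and 0.085 m and y of driver in the frame of mat between -0.13 and 0.13 m and z of driver in the frame of mat between 0.002 and 0.011 m and angle between each of driver, arrester, cover's own z axis and vertical below 0.12 rad and x of arrester in the frame of mat between -0.085 and 0.085 m and y of arrester in the frame of mat between -0.13 and 0.13 m and z of arrester in the frame of mat between 0.002 and 0.011 m and x of cover in the frame of mat between -0.085 and 0.085 m and y of cover in the frame of mat between -0.13 and 0.13 m and z of cover in the frame of mat between 0.002 and 0.011 m and horizontal distance between sensor and lamp below 0.006 m and z of sensor in the frame of lamp between 0.046 and 0.0535 m and angle between the x axis of sensor and the y axis of lamp, either way round below 0.22 rad and angle between sensor's own z axis and vertical below 0.1 rad), for 0.2 s.
At the end, for the whole second after the job is handed in: Sensor home in the socket (4 mm in height, 6 mm off centre), rib within 0.22 rad of square across the lamp; cover flat on the mat; driver and arrester upright in the tray within 15 mm of where each stood at the start, driver within 0.25 rad of square to it; all four at rest (horizontal distance between sensor and lamp below 0.006 m and z of sensor in the frame of lamp between 0.046 and 0.0535 m and angle between the x axis of sensor and the y axis of lamp, either way round below 0.22 rad and angle between sensor's own z axis and vertical below 0.1 rad and x of cover in the frame of mat between -0.085 and 0.085 m and y of cover in the frame of mat between -0.13 and 0.13 m and z of cover in the frame of mat between 0.002 and 0.011 m and angle between cover's own z axis and vertical below 0.12 rad and distance of each of driver, arrester from where it was at the start of the episode below 0.015 m and angle between each of driver, arrester's own z axis and vertical below 0.08 rad and angle between the x axis of driver and the x axis of tray, either way round below 0.25 rad and linear speed of each of driver, arrester, sensor, cover below 0.02 m/s and angular speed of each of driver, arrester, sensor, cover below 0.2 rad/s); the robot touches nothing.
It fails at once if the driver, the arrester or the sensor is tipped (over 0.6 rad) (angle between any of driver, arrester, sensor's own z axis and vertical above 0.6 rad).
It fails at once if the screwdriver or the screw jar is moved (over 30 mm) (distance of any of screwdriver, screw_jar from where it was at the start of the episode above 0.03 m).
It also fails if it takes over 147 s, if anything falls off the work surface, if the arm or the gripper's body presses on something with over 40 N, if the wrist force passes 120 N, or if a joint passes its speed limit or range.

## Working session

There is one attempt and no reset: what is moved stays moved. The work goes in short steps, each a Python script; the robot and the scene stay as the last script left them, time stands still between calls to the robot, and variables do not carry over. Pictures are saved under pics/ and viewed, at most 14 in all, crops included, and the job is handed in when it is done.

```bash
ls; mkdir -p pics; cat > h.py <<'E'
import numpy as np, cv2
from rig import *
def P(name):
    c=get_calibration(name);K=np.array([[c['fx'],0,c['cx']],[0,c['fy'],c['cy']],[0,0,1]])
    R=cv2.Rodrigues(np.array(c['rvec'],float))[0];return K,R,np.array(c['tvec'],float).ravel()
def ray(name,at,cal=None):
    K,R,t=cal or P(name); u=np.array([at[1]*640,at[0]*480,1]); d=R.T@np.linalg.solve(K,u); return -R.T@t,d/np.linalg.norm(d)
def tri(rays):
    A=np.zeros((3,3));b=np.zeros(3)
    for o,d in rays:
        M=np.eye(3)-np.outer(d,d);A+=M;b+=M@o
    x=np.linalg.solve(A,b);return x,[round(float(np.linalg.norm(np.cross(x-o,d))),4) for o,d in rays]
def onz(r,z): o,d=r;return o+d*(z-o[2])/d[2]
def proj(name,X,cal=None):
    K,R,t=cal or P(name);p=K@(R@np.array(X,float)+t);return p[:2]/p[2]
def snap(name,fn):
    im=read_camera(name);cv2.imwrite('pics/'+fn,im[:,:,::-1]);return im
def down(a):  # tool down, closing line (tool y) at angle a deg from world x
    a=np.radians(a);y=np.array([np.cos(a),np.sin(a),0]);z=np.array([0,0,-1.]);return np.column_stack([np.cross(y,z),y,z])
E
python3 - <<'E'
from h import *
np.set_printoptions(precision=4,suppress=True)
print(get_time(),tips_ahead() if callable(tips_ahead) else tips_ahead,get_orientation())
ims=[snap(n,n+'0.png') for n in('top','side')]
for n in 'top','side': print(n,ray(n,[.5,.5]))
for th in 'tray mat lamp socket driver arrester sensor cover screwdriver screw_jar'.split():
    rs=[]
    for n in 'top','side':
        r=spot_point(th,n); q=recognise(th,n) if th!='socket' else []
        print(th,n,[(np.round(np.array(x['at'])*[480,640]),round(x['p'],2)) for x in r[:2]],[(np.round(np.array(x['at'])*[480,640]),round(x['p'],2)) for x in q[:2]])
        if r: rs.append(ray(n,r[0]['at']))
    if len(rs)==2: print('   ',*tri(rs))
print(get_time())
E
```

```text
pics
0.0 0.022 [[-0.9464  0.323  -0.0005]
 [ 0.323   0.9464 -0.0018]
 [-0.0001 -0.0019 -1.    ]]
top (array([ 0.2962, -0.009 ,  0.9335]), array([ 0.2029,  0.0085, -0.9792]))
side (array([ 0.0675, -0.4791,  0.6594]), array([ 0.5126,  0.531 , -0.6747]))
tray top [(array([216., 317.]), 0.93)] [(array([212., 310.]), 0.6)]
tray side [] [(array([262., 342.]), 0.8)]
mat top [(array([224., 465.]), 0.71)] [(array([224., 468.]), 0.74)]
mat side [(array([353., 422.]), 0.89)] [(array([357., 429.]), 0.78), (array([181., 252.]), 0.51)]
    [ 0.4982 -0.2915 -0.0035] [0.0024, 0.0024]
lamp top [(array([244., 165.]), 0.96)] [(array([191., 162.]), 0.67)]
lamp side [(array([199., 222.]), 0.93), (array([311., 292.]), 0.63)] [(array([179., 253.]), 0.68)]
    [0.4997 0.3076 0.0054] [0.0061, 0.0061]
socket top [(array([244., 155.]), 0.56)] []
socket side [(array([184., 222.]), 0.84)] []
    [0.4975 0.3076 0.0492] [0.0018, 0.0018]
driver top [(array([230., 344.]), 0.76)] [(array([191., 159.]), 0.6), (array([222., 343.]), 0.59)]
driver side [(array([274., 325.]), 0.86)] [(array([251., 327.]), 0.73), (array([3
[... 419 characters left out ...]
]
cover top [(array([241., 154.]), 0.9), (array([224., 465.]), 0.32)] [(array([240., 153.]), 0.89)]
cover side [(array([180., 221.]), 0.87)] [(array([177., 220.]), 0.73)]
    [0.4983 0.304  0.0645] [0.0004, 0.0004]
screwdriver top [(array([291., 358.]), 0.83)] [(array([286., 376.]), 0.74)]
screwdriver side [(array([315., 293.]), 0.63)] [(array([319., 305.]), 0.91)]
    [ 0.3867 -0.07   -0.0047] [0.0043, 0.0043]
screw_jar top [(array([298., 267.]), 0.9), (array([227., 344.]), 0.51)] [(array([298., 263.]), 0.88), (array([191., 162.]), 0.45)]
screw_jar side [(array([266., 231.]), 0.73)] [(array([180., 254.]), 0.63), (array([261., 345.]), 0.18)]
    [ 0.3815  0.1119 -0.0027] [0.0035, 0.0035]
2.0
```

View pics/top0.png

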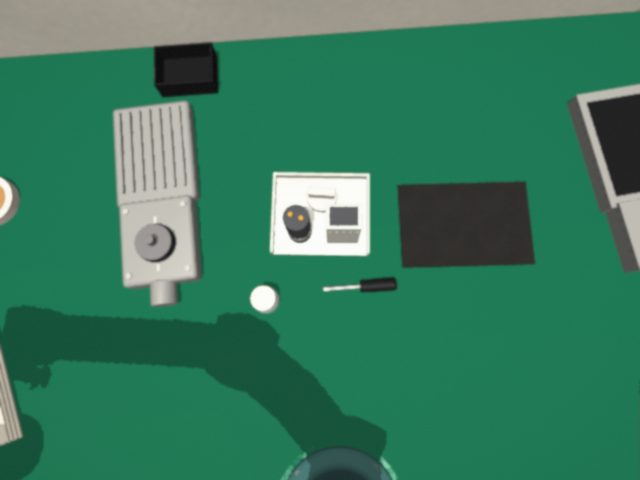

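View pics/side0.png

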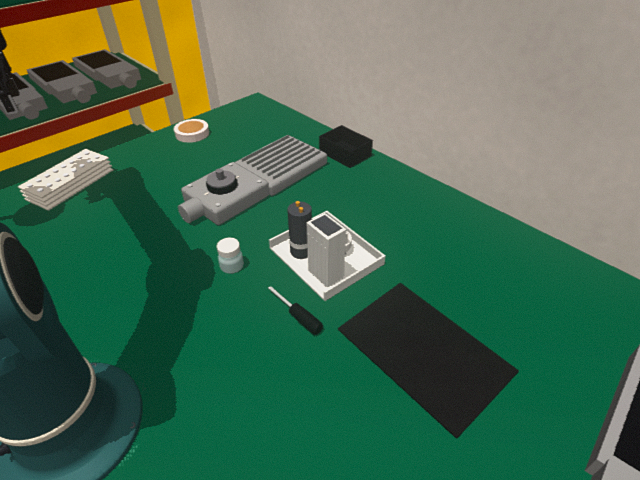

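Top view: lamp on the left (cover at col 154, row 241), tray in the middle with the arrester (col 297, row 215), driver (col 344, row 220) and the sensor behind them (col 322, row 195, rib along tray y). The mat is at right (465, 224), with the jar (264, 298) and screwdriver (360, 287) in front. The side view agrees. Next, closer views with the wrist camera.

```bash
python3 - <<'E'
from h import *
import rig
np.set_printoptions(precision=4,suppress=True)
obs={}
def look(pos,a,things,fn):
    move_pose(pos,down(a)); cal=P('wrist'); snap('wrist',fn)
    print(fn,get_time(),'cam',-cal[1].T@cal[2],'q',np.round(get_q()))
    for th in things:
        r=spot_point(th,'wrist')
        if r and r[0]['p']>.3:
            obs.setdefault(th,[]).append(ray('wrist',r[0]['at'],cal)); print(th,np.array(r[0]['at'])*[480,640],round(r[0]['p'],2))
    np.savez('pics/'+fn+'.npz',K=cal[0],R=cal[1],t=cal[2])
L=['lamp','socket','cover'];T=['tray','driver','arrester','sensor']
look([.46,.30,.33],90,L,'w1.png')
look([.52,.26,.33],90,L,'w2.png')
look([.48,.03,.40],90,T,'w3.png')
look([.52,-.05,.40],90,T,'w4.png')
look([.48,-.25,.36],90,['mat'],'w5.png')
look([.44,-.31,.36],90,['mat'],'w6.png')
for k,v in obs.items():
    if len(v)>1: print(k,*tri(v))
print(tips_ahead, get_opening())
ims=[cv2.imread('pics/w%d.png'%i) for i in(1,3,4)]
E
```

```text
w1.png 3.5667 cam [0.3937 0.3001 0.451 ] q [-40.  13.   4. 101.  -1.  66.  54.]
cover [240.288 321.216] 0.61
w2.png 4.1583 cam [0.4552 0.2585 0.4508] q [-35.  16.   7.  97.  -2.  67.  62.]
lamp [90.384 30.4  ] 0.52
cover [186.576 353.984] 0.9
w3.png 5.3167 cam [0.4144 0.0306 0.5209] q [-21.   2.  14. 104.  -1.  73.  83.]
tray [233.184 288.128] 0.87
driver [208.8   259.904] 0.93
arrester [210.384 320.192] 0.88
sensor [211.68  524.416] 0.62
w4.png 6.0167 cam [ 0.4547 -0.0512  0.5207] q [-16.   7.  19. 100.  -2.  74.  94.]
tray [204.288 340.992] 0.95
driver [181.584 317.504] 0.59
arrester [185.616 374.272] 0.91
sensor [229.824 342.272] 0.88
w5.png 7.1083 cam [ 0.4152 -0.2494  0.4813] q [ -1.  11.  29. 101.  -6.  69. 120.]
mat [211.104 283.072] 0.9
w6.png 7.6 cam [ 0.3743 -0.3108  0.4815] q [  4.  11.  31. 102.  -6.  69. 128.]
mat [238.32  329.408] 0.94
cover [0.5023 0.3077 0.0307] [0.0027, 0.0027]
tray [ 0.5413 -0.0085 -0.0155] [0.0026, 0.0026]
driver [ 0.5027 -0.0456  0.007 ] [0.0005, 0.0005]
arrester [ 0.513   0.0423 -0.0384] [0.0008, 0.0008]
sensor [ 0.3997 -0.067   0.6912] [0.0154, 0.0154]
mat [ 0.5002 -0.2891 -0.0024] [0.0014, 0.0014]
0.022 0.08502509491366186
```

View pics/w1.png

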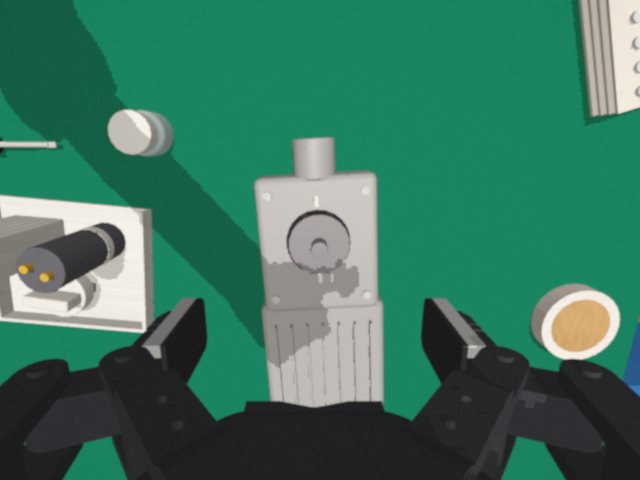

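View pics/w3.png

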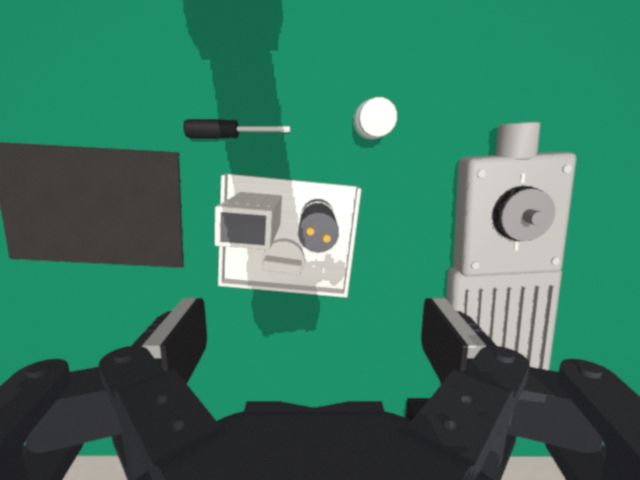

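View pics/w4.png

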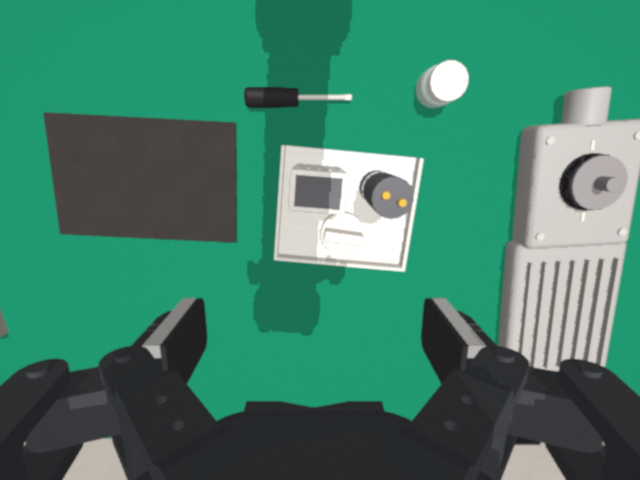

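w1: cover at (319, 242), lamp nearly along x with slot dashes at (317, 201). w3/w4: driver top label at about (318, 192) in w4, studs at (387, 195) and (403, 203), sensor rib at (344, 238). The tray is yawed about -5°. Next, subpixel feature measurements plus one zoomed montage.

```bash
python3 - <<'E'
from h import *
np.set_printoptions(precision=4,suppress=True)
cal={};im={}
for i in(1,2,3,4,5,6):
    d=np.load('pics/w%d.png.npz'%i);cal[i]=(d['K'],d['R'],d['t']);im[i]=cv2.imread('pics/w%d.png'%i)
for n in 'top','side': cal[n]=P(n);im[n]=cv2.imread('pics/%s0.png'%n)
R=lambda i,c,r: ray('',[r/480,c/640],cal[i])
# gold studs
st={}
for i,bx in {1:(0,240,60,300),3:(290,215,350,255),4:(370,180,420,220),'top':(280,200,315,230),'side':(285,195,315,220)}.items():
    x0,y0,x1,y1=bx;h=im[i][y0:y1,x0:x1].astype(int);m=((h[:,:,2]-h[:,:,0]>70)).astype(np.uint8)
    n,_,s,c=cv2.connectedComponentsWithStats(m);c=[(s[k,4],*(c[k]+[x0,y0])) for k in range(1,n) if s[k,4]>3]
    st[i]=sorted(c,key=lambda q:-q[0])[:2];print(i,np.round(st[i],1))
for f in (0,1):
    S={i:sorted(st[i],key=lambda q:q[1])[f] for i in (1,3,4)if len(st[i])==2}
    print('stud',f,*tri([R(i,q[1],q[2]) for i,q in S.items()]))
# driver label
rs=[]
for i,bx in {3:(216,205,275,250),4:(288,165,352,218)}.items():
    x0,y0,x1,y1=bx;h=im[i][y0:y1,x0:x1].max(2);m=(h<95).astype(np.uint8)
    n,_,s,c=cv2.connectedComponentsWithStats(m);k=1+np.argmax(s[1:,4]);print('label',i,s[k],c[k]+[x0,y0],cv2.minAreaRect(np.argwhere(_==k)[:,::-1].astype(np.float32)))
    rs.append(R(i,*(c[k]+[x0,y0])))
print('driver top',*tri(rs),[onz(r,.134) for r in rs])
M=np.vstack([np.hstack([cv2.resize(im[i][y:y+90,x:x+120] if z==1 else im[i][y:y+z*90,x:x+z*120],(400,300),interpolation=cv2.INTER_CUBIC) for i,x,y,z in r]) for r in
 [[(3,213,170,1.5),(4,266,140,1.5)],[(1,250,170,1.5),(4,510,80,1.5)]] for r in [[(i,int(x),int(y),1.5) for i,x,y,z in r]] ] ) if 0 else None
def crop(i,x,y,w,hh): return cv2.resize(im[i][y:y+hh,x:x+w],(400,300),interpolation=cv2.INTER_CUBIC)
M=np.vstack([np.hstack([crop(3,210,170,160,120),crop(4,266,150,160,120)]),np.hstack([crop(1,240,180,160,120),crop(4,520,120,120,90)])])
cv2.imwrite('pics/m.png',M)
E
```

```text
1 [[101.   25.1 268.3]
 [ 98.   45.8 276.3]]
3 [[ 52.  326.3 237.7]
 [ 49.  309.9 230.7]]
4 [[ 60.  402.  202.4]
 [ 58.  385.5 195. ]]
top [[ 24.  289.7 214. ]
 [ 24.  300.5 217.5]]
side [[ 20.  297.2 203. ]
 [ 20.  300.5 209.1]]
stud 0 [0.5063 0.0274 0.1275] [0.0001, 0.0001, 0.0002]
stud 1 [0.5143 0.0458 0.128 ] [0.0002, 0.0001, 0.0003]
label 3 [   7    9   42   30 1013] [245.0049 227.8342] ((27.026546478271484, 23.101768493652344), (41.840450286865234, 27.20627212524414), 3.814074993133545)
label 4 [38 16  1  2  2] [326.  181.5] ((38.0, 16.5), (1.0, 0.0), -90.0)
driver top [ 0.4899 -0.0377  0.1745] [0.003, 0.003] [array([ 0.5017, -0.0441,  0.134 ]), array([ 0.4911, -0.0378,  0.134 ])]
```

View pics/m.png

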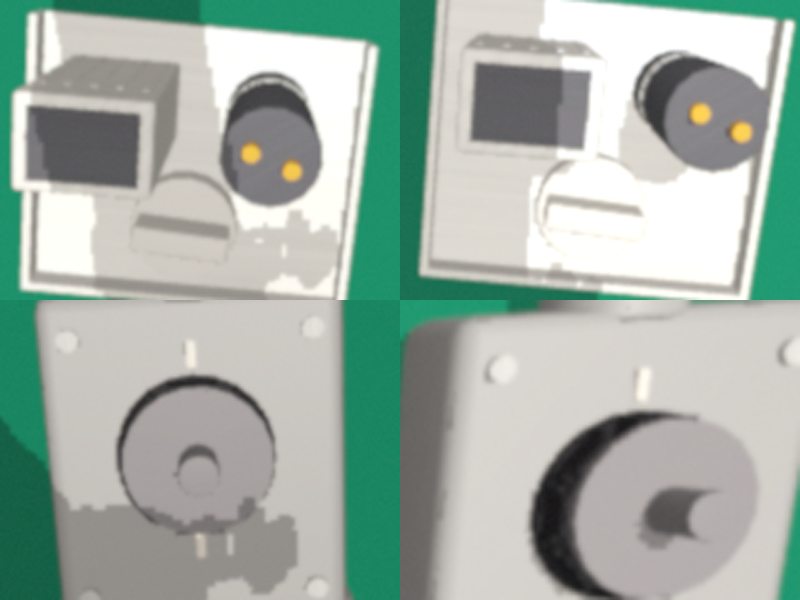

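Montage: the driver label centre is (243, 229) in w3 and (318, 193) in w4. The sensor rib top is (282, 268) in w3 and (344, 239) in w4. The cover knob top is (319, 250) in w1, with socket dashes at (316, 202) and (320, 278).

```bash
python3 - <<'E'
from h import *
np.set_printoptions(precision=4,suppress=True)
cal={}
for i in(1,2,3,4,5,6):
    d=np.load('pics/w%d.png.npz'%i);cal[i]=(d['K'],d['R'],d['t'])
R=lambda i,c,r: ray('',[r/480,c/640],cal[i])
def A(i,x,y): 
    o={3:(210,170,2.5,0,0),4:(266,150,2.5,400,0),1:(240,180,2.5,0,300),'l':(520,120,10/3,400,300)}[i]
    return R(4 if i=='l' else i,o[0]+(x-o[3])/o[2],o[1]+(y-o[4])/o[2])
ang=lambda a,b:np.degrees(np.arctan2(*(b-a)[[1,0]]))
print('drv',*tri([A(3,83,147),A(4,529.5,107)]),[onz(r,.134) for r in (A(3,83,147),A(4,529.5,107))])
for i,a,b,c,d in((3,(27,105),(141,112),(28,182),(137,188)),(4,(472,62),(590,72),(470,142),(586,152))):
    print(' drv yaw',ang(onz(A(i,*a),.134),onz(A(i,*b),.134))-90,ang(onz(A(i,*c),.134),onz(A(i,*d),.134))-90)
print('sens',*tri([A(3,180.5,246),A(4,596,222)]),[onz(r,.066) for r in (A(3,180.5,246),A(4,596,222))])
print(' sens yaw rib',ang(onz(A(3,135,228),.066),onz(A(3,229,242),.066)),ang(onz(A(4,550,207),.066),onz(A(4,645,213),.066)))
print('knob',*tri([A(1,198,476),A('l',712,516)]),[onz(r,.083) for r in (A(1,198,476),A('l',712,516))])
for z in (.045,.05):
  f,b=onz(A(1,190,354),z),onz(A(1,200,545),z);print('dash w1',f,b,(f+b)/2,ang(f,b))
  f,b=onz(R(4,593,144.5),z),onz(R(4,583,215),z);print('dash w4',f,b,(f+b)/2,ang(f,b))
  f,b=onz(R(3,522,177),z),onz(R(3,516.5,246),z);print('dash w3',f,b,(f+b)/2,ang(f,b))
print('dash tri',*tri([A(1,190,354),R(4,593,144.5),R(3,522,177)]),*tri([R(4,583,215),R(3,516.5,246)]))
# tray back & left corners (wall tops .025)
f=[onz(A(4,x,y),.025) for x,y in((443,-2),(792,20),(748,297),(422,274))];print('tray',*f,ang(f[0],f[1])-90,ang(f[3],f[2])-90,sum(f)/4)
f=[onz(R(4,x,y),.006) for x,y in((47,113),(237,123),(237,242),(60,234))];print('mat',*f,ang(f[0],f[1])-90,sum(f)/4)
E
```

```text
drv [ 0.5033 -0.0465  0.132 ] [0.0, 0.0] [array([ 0.5028, -0.0461,  0.134 ]), array([ 0.5031, -0.0465,  0.134 ])]
 drv yaw -3.4571200769924957 -3.169519385946259
 drv yaw -4.877152858878645 -5.077891526099407
sens [ 0.5723 -0.0105  0.0649] [0.0005, 0.0005] [array([ 0.5724, -0.0102,  0.066 ]), array([ 0.5715, -0.0109,  0.066 ])]
 sens yaw rib 81.16124349844412 86.17987528902145
knob [0.4997 0.3066 0.0884] [0.0002, 0.0002] [array([0.5011, 0.3067, 0.083 ]), array([0.5004, 0.3112, 0.083 ])]
dash w1 [0.4547 0.3034 0.045 ] [0.5467 0.3085 0.045 ] [0.5007 0.306  0.045 ] 3.1694971901478164
dash w4 [0.4534 0.3054 0.045 ] [0.5445 0.3103 0.045 ] [0.499  0.3078 0.045 ] 3.0616730453465046
dash w3 [0.4531 0.3034 0.045 ] [0.5466 0.3103 0.045 ] [0.4999 0.3069 0.045 ] 4.16780979442181
dash w1 [0.4539 0.3034 0.05  ] [0.5448 0.3084 0.05  ] [0.4994 0.3059 0.05  ] 3.1694971901478035
dash w4 [0.4534 0.3017 0.05  ] [0.5436 0.3065 0.05  ] [0.4985 0.3041 0.05  ] 3.0616730453464607
dash w3 [0.4527 0.3006 0.05  ] [0.5452 0.3073 0.05  ] [0.499 0.304 0.05 ] 4.167809794421796
dash tri [0.4536 0.3032 0.0471] [0.0008, 0.0006, 0.001] [0.544  0.3056 0.0519] [0.0008, 0.0008]
tray [ 0.4587 -0.0913  0.025 ] [0.4704 0.0956 0.025 ] [0.6272 0.0821 0.025 ] [ 0.6128 -0.1071  0.025 ] -3.589928666750694 -4.353929390392096 [ 0.5423 -0.0052  0.025 ]
mat [ 0.4111 -0.41    0.006 ] [ 0.4243 -0.1547  0.006 ] [ 0.5915 -0.1643  0.006 ] [ 0.5788 -0.4236  0.006 ] -2.9619788929025503 [ 0.5014 -0.2882  0.006 ]
```

Poses: driver (0.503, -0.046, yaw -4°), arrester (0.510, 0.037), sensor (0.572, -0.010, rib at about 84°), socket (0.500, 0.307, yaw 3.3°), mat (0.501, -0.288). The triangulated heights match the text. Moving the driver, then the arrester.

```bash
cat >> h.py <<'E'
ZT=.27
def mat(y,x=0): a=np.radians(-3);return np.array([.5014,-.2882])+[x*np.cos(a)-y*np.sin(a),x*np.sin(a)+y*np.cos(a)]
def rep(s): print(s,'t',round(get_time(),1),'open',round(get_opening(),4),'F',np.round(get_contact_force(),1),'tcp',np.round(get_tcp_pos(),4),flush=True)
def pick(xy,z,a,force,op=.08,zt=ZT):
    move_pose([*xy,zt],down(a));move_gripper(op);line_to([*xy,z],speed=.12)
    rep('at');move_gripper(0.0,force);rep('gripped');line_to([*xy,zt],speed=.15);rep('lifted')
def place(xy,z,a,zt=ZT,op=.08):
    line_to([*xy,zt],down(a),speed=.25);line_to([*xy,z+.02],speed=.15);line_to([*xy,z],speed=.04);rep('down')
    move_gripper(op);hold(.2);line_to([*xy,zt],speed=.2);rep('clear')
E
python3 - <<'E'
from h import *
move_pose([.503,-.0465,.30],down(-4.3))
pick([.503,-.0465],.116,-4.3,60)
place(mat(-.085),.119,-4.3)
pick([.5103,.0366],.106,-4.3,60)
place(mat(0),.109,-4.3)
snap('top','top1.png')
E
```

```text
at t 11.4 open 0.0799 F [-0.3  0.1 -0.1] tcp [ 0.5035 -0.0466  0.1166]
gripped t 11.9 open 0.0447 F [-1.6  0.3  5.5] tcp [ 0.503  -0.0465  0.1166]
lifted t 13.0 open 0.0443 F [ 0.   0.4 -5.5] tcp [ 0.5023 -0.0465  0.269 ]
down t 16.2 open 0.0447 F [ 0.4 -0.5 -5.5] tcp [ 0.4968 -0.3729  0.1187]
clear t 17.7 open 0.0801 F [-0.3  1.4 -0.7] tcp [ 0.4965 -0.3724  0.2688]
at t 21.0 open 0.0797 F [ 0.3 -0.1 -0.7] tcp [0.5108 0.0367 0.1066]
gripped t 21.4 open 0.0465 F [-2.7 -0.3  4.2] tcp [0.5105 0.0367 0.1067]
lifted t 22.6 open 0.047 F [-0.5  0.6 -3.5] tcp [0.5096 0.0366 0.269 ]
down t 25.8 open 0.0467 F [-1.6  1.6 -0.6] tcp [ 0.5011 -0.288   0.1088]
clear t 27.4 open 0.0798 F [ 0.5 -0.2  0.1] tcp [ 0.5008 -0.2876  0.2689]
```

View pics/top1.png

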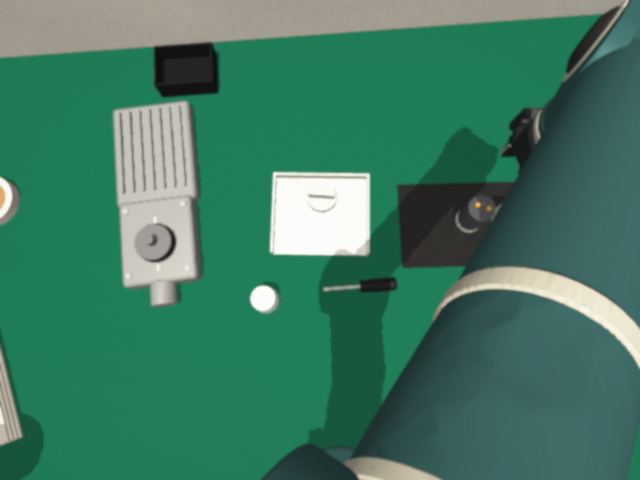

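Top: driver and arrester are on the mat, the tray holds only the sensor, and the bystanders are untouched. Next the cover, then looks at the bare socket and the sensor.

```bash
python3 - <<'E'
from h import *
pick([.5003,.3067],.092,3.3,30,op=.05)
place(mat(.095,.04),.044,-3,op=.045)
obs={}
def look(pos,fn,ths):
    move_pose(pos,down(90)); hold(.3);cal=P('wrist');snap('wrist',fn)
    for th in ths:
        r=spot_point(th,'wrist')
        if r: obs.setdefault(th,[]).append(ray('',r[0]['at'],cal));print(th,np.array(r[0]['at'])*[480,640],r[0]['p'],onz(obs[th][-1],{'socket':.05,'sensor':.004,'cover':.006}[th]))
    np.savez('pics/'+fn+'.npz',K=cal[0],R=cal[1],t=cal[2])
look([.62,-.03,.25],'v1.png',['sensor','cover'])
look([.63,.0,.25],'v2.png',['sensor'])
look([.57,.307,.25],'v3.png',['socket'])
look([.55,.29,.25],'v4.png',['socket'])
for k,v in obs.items():
    if len(v)>1: print(k,*tri(v))
I=[cv2.resize(cv2.imread('pics/v%d.png'%i),(400,300)) for i in (1,2)]+[cv2.resize(cv2.imread('pics/v%d.png'%i)[150:330,200:440],(400,300),interpolation=cv2.INTER_CUBIC) for i in (3,4)]
cv2.imwrite('pics/m2.png',np.vstack([np.hstack(I[:2]),np.hstack(I[2:])]));rep('')
E
```

```text
at t 31.6 open 0.0495 F [ 0.5 -0.1  0.3] tcp [0.5007 0.307  0.0927]
gripped t 32.0 open 0.0167 F [-1.  -0.6  4.6] tcp [0.5005 0.3069 0.0925]
lifted t 33.3 open 0.0166 F [ 0.5 -1.2 -1. ] tcp [0.4998 0.3064 0.269 ]
down t 37.7 open 0.0164 F [-0.  -0.1 -0.2] tcp [ 0.5461 -0.1954  0.0436]
clear t 39.5 open 0.045 F [ 0.1 -0.2 -0.4] tcp [ 0.5457 -0.1951  0.2689]
sensor [167.184 335.424] 0.76 [ 0.5750675  -0.00924367  0.004     ]
cover [138.912 144.   ] 0.98 [ 0.54771821 -0.19619802  0.006     ]
sensor [154.608 301.888] 0.75 [ 0.57274079 -0.01306288  0.004     ]
socket [139.296 311.488] 0.98 [0.49964171 0.30362185 0.05      ]
socket [165.696 332.48 ] 0.56 [0.50151937 0.30627845 0.05      ]
sensor [ 0.57209362 -0.01181312  0.04922755] [0.0004, 0.0004]
socket [0.49993848 0.30411616 0.08506382] [0.0004, 0.0004]
 t 44.0 open 0.0452 F [ 0.2 -0.1 -1.1] tcp [0.5502 0.2902 0.2499]
```

View pics/m2.png

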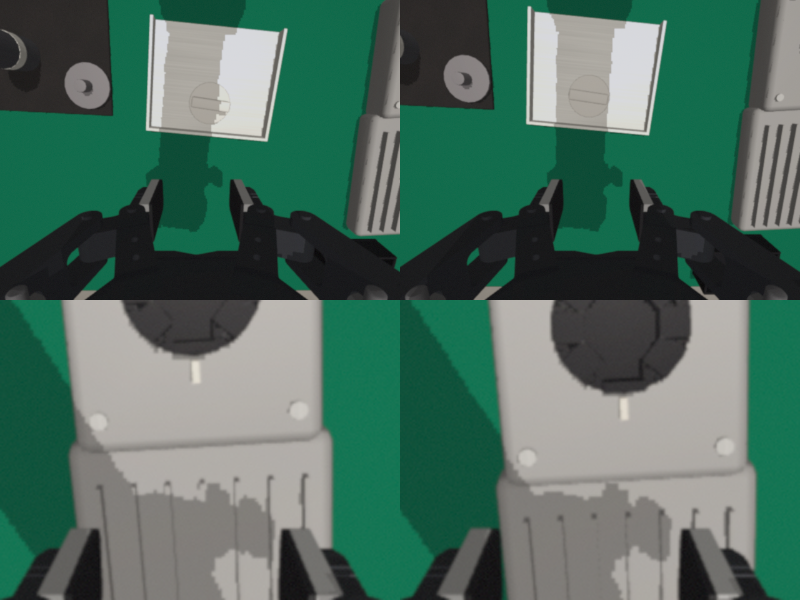

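Cover is on the mat; the sensor rib is clear, at (210, 102) in the v1 panel. The socket is bare at (190, 310) and (620, 330) in the lower panels. Fitting rim and rib precisely.

```bash
python3 - <<'E'
from h import *
np.set_printoptions(precision=4,suppress=True)
rs=[]
for i in (3,4):
    d=np.load('pics/v%d.png.npz'%i);c=(d['K'],d['R'],d['t']);im=cv2.imread('pics/v%d.png'%i)
    print('cam',-c[1].T@c[2])
    m=(im.max(2)<90).astype(np.uint8);m[:, :230]=0;m[:,420:]=0;m[260:]=0
    n,l,s,ce=cv2.connectedComponentsWithStats(m);k=1+np.argmax(s[1:,4])
    ct=cv2.findContours((l==k).astype(np.uint8),0,1)[0][0];e=cv2.fitEllipse(cv2.convexHull(ct));print(s[k],e)
    r=ray('',[e[0][1]/480,e[0][0]/640],c);rs.append(r);print(onz(r,.061),onz(r,.055))
print(tri(rs))
I=[]
for i in(1,2):
    im=cv2.imread('pics/v%d.png'%i); x,y=(280,110) if i==1 else(240,100);I.append(cv2.resize(im[y:y+96,x:x+128],(400,300),interpolation=cv2.INTER_CUBIC))
for i in(3,4): I.append(cv2.resize(cv2.imread('pics/v%d.png'%i)[90:210,240:400],(400,300),interpolation=cv2.INTER_CUBIC))
M=np.vstack([np.hstack(I[:2]),np.clip(np.hstack(I[2:]).astype(float)*1.6,0,255).astype(np.uint8)])
cv2.imwrite('pics/m3.png',M)
E
```

```text
cam [0.5048 0.3052 0.3713]
[ 272   95   84   88 5772] ((313.9561767578125, 138.523681640625), (84.02726745605469, 87.6726303100586), 1.8179181814193726)
[0.4992 0.3057 0.061 ] [0.4991 0.3057 0.055 ]
cam [0.4846 0.2895 0.3711]
[ 291  121   83   85 5538] ((332.0760498046875, 163.0856475830078), (83.04356384277344, 85.03243255615234), 14.872573852539062)
[0.4988 0.3053 0.061 ] [0.4991 0.3056 0.055 ]
(array([0.4991, 0.3057, 0.054 ]), [0.0, 0.0])
```

View pics/m3.png

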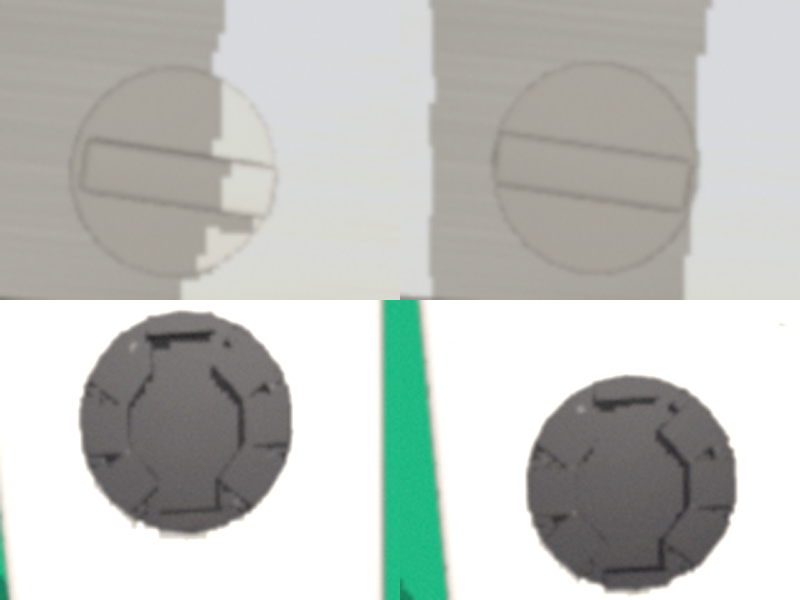

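The rim fit gives a socket centre of (0.499, 0.3055), and the slots lie along lamp x as expected. The rib quads in both panels tilt about 8°. Picking the sensor and inserting it with force monitoring.

```bash
python3 - <<'E'
from h import *
C=[];An=[]
rs=[]
for i,q,o in((1,((90,138),(275,165),(268,215),(82,188)),(280,110)),(2,((100,132),(290,160),(282,212),(97,185)),(240,100))):
    d=np.load('pics/v%d.png.npz'%i);c=(d['K'],d['R'],d['t'])
    p=[(o[0]+x/3.125,o[1]+y/3.125) for x,y in q];w=[onz(ray('',[y/480,x/640],c),.066) for x,y in p]
    C.append(sum(w)/4);m=np.mean(p,0);rs.append(ray('',[m[1]/480,m[0]/640],c))
    v=(w[1]-w[0])+(w[2]-w[3]);An.append(np.degrees(np.arctan2(v[1],v[0])))
print(C,An,tri(rs))
xy=np.mean(C,0)[:2];a=np.mean(An)-90
assert abs(a+7)<4 and np.linalg.norm(xy-[.572,-.0105])<.006
pick(xy,.064,a,50,op=.045,zt=.22)
S=[.4993,.306]
line_to([*S,.22],down(93.3),speed=.25)
line_to([*S,.128],speed=.12);hold(.4);rep('above');f0=get_contact_force()[2]
z=.128
while z>.1101:
    z-=.002;line_to([*S,z],speed=.02);hold(.1);f=np.array(get_contact_force());f[2]-=f0
    print(round(z,4),np.round(f,1),np.round(get_torque(),2),np.round(get_tcp_pos(),4))
    if f[2]>12: print('contact');break
rep('end')
snap('side','side2.png')
E
```

```text
[array([ 0.57102784, -0.01143034,  0.066     ]), array([ 0.5717549 , -0.01137758,  0.066     ])] [np.float64(81.82850843507418), np.float64(81.79567539260957)] (array([ 0.57144547, -0.01143382,  0.06339335]), [0.0003, 0.0003])
at t 46.8 open 0.045 F [-0.6  0.8 -0. ] tcp [ 0.5719 -0.0114  0.0647]
gripped t 47.2 open 0.0128 F [-0.2 -0.2  4.8] tcp [ 0.5718 -0.0113  0.0645]
lifted t 48.4 open 0.0132 F [ 0.1  0.2 -1.2] tcp [ 0.5708 -0.0113  0.2191]
above t 51.6 open 0.0132 F [-0.1 -0.1 -0.5] tcp [0.4994 0.3061 0.1283]
0.126 [ 0.5  0.  -1. ] [-0.01 -0.    0.02] [0.4993 0.306  0.1259]
0.124 [ 0.4 -0.   0.2] [ 0.01 -0.02 -0.06] [0.4993 0.306  0.1239]
0.122 [ 0.4  0.5 -0.4] [-0.    0.01 -0.02] [0.4993 0.3059 0.1219]
0.12 [-0.4 -0.6 -0.3] [-0.02  0.04  0.03] [0.4993 0.306  0.12  ]
0.118 [ 0.4 -0.6 -0.1] [ 0.03 -0.06  0.01] [0.4993 0.306  0.118 ]
0.116 [-0.2 -0.4  0. ] [ 0.07  0.01 -0.01] [0.4993 0.306  0.116 ]
0.114 [-0.8  0.4 -0. ] [0.04 0.02 0.01] [0.4993 0.306  0.114 ]
0.112 [ 0.4 -0.1 -0.3] [ 0.01 -0.01  0.02] [0.4993 0.306  0.112 ]
0.11 [-0.8 -0.9  5.9] [-0.15  0.13  0.01] [0.4997 0.3062 0.1105]
end t 54.8 open 0.0129 F [-0.8 -0.9  5.4] tcp [0.4997 0.3062 0.1105]
```

Seated on the floor with light contact. Turning clockwise about the tool axis.

```bash
python3 - <<'E'
from h import *
p=get_tcp_pos();line_to([.4996,.3061,.1108],speed=.02)
q0=np.array(get_q());ang=lambda:np.degrees(np.arctan2(*np.array(get_orientation())[[1,0],1]))
print(ang(),q0[6])
for d in list(range(10,91,10)):
    q=q0.copy();q[6]-=d;move_j(q);hold(.05);t=np.array(get_torque())
    print(d,round(ang(),1),'Mz',np.round(t,2),np.round(get_contact_force(),1),np.round(get_tcp_pos(),4),round(get_opening(),4))
    if abs(t[2])>2.5: print('stop');break
hold(.3);rep('turned')
E
```

```text
93.30108748268526 66.02288805946093
10 83.5 Mz [ 0.18  0.01 -0.03] [-0.4  0.   1.3] [0.4995 0.3062 0.1105] 0.0133
20 73.6 Mz [ 0.17  0.04 -0.01] [0.1 0.1 1.3] [0.4995 0.3061 0.1105] 0.0131
30 63.6 Mz [ 0.17 -0.03 -0.01] [0.8 1.3 1.8] [0.4995 0.306  0.1105] 0.0133
40 53.6 Mz [0.12 0.02 0.03] [-1.   0.6  1. ] [0.4995 0.306  0.1106] 0.0132
50 43.6 Mz [ 0.11  0.02 -0.02] [-0.2  1.1  2.2] [0.4995 0.306  0.1106] 0.0131
60 33.6 Mz [ 0.07  0.02 -0.03] [0.4 0.9 1.6] [0.4995 0.306  0.1105] 0.0129
70 23.6 Mz [ 0.12  0.05 -0.02] [1.  0.2 0.6] [0.4995 0.306  0.1106] 0.013
80 13.6 Mz [ 0.04 -0.02 -0.02] [-0.3  0.7  2.5] [0.4995 0.306  0.1106] 0.0132
90 3.6 Mz [ 0.01 -0.02  0.03] [-0.3  0.6  1.8] [0.4995 0.306  0.1106] 0.013
turned t 58.5 open 0.0132 F [-0.1 -0.   1.4] tcp [0.4995 0.306  0.1105]
```

```bash
python3 - <<'E'
from h import *
move_gripper(.045);hold(.2);p=get_tcp_pos();line_to([p[0],p[1],.22],speed=.12);rep('')
move_pose([.56,.30,.27],down(90));hold(.2)
a=snap('wrist','x1.png')
move_pose([.47,-.25,.38],down(0)) if 0 else move_pose([.50,-.20,.38],down(90))
hold(.2);b=snap('wrist','x2.png');cal=P('wrist')
for th,z in(('driver',.006),('arrester',.006),('cover',.006)):
    for r in spot_point(th,'wrist')[:1]: print(th,r['p'],onz(ray('',r['at'],cal),z))
cv2.imwrite('pics/m4.png',np.hstack([cv2.resize(i,(400,300)) for i in(a,b)])[:,:,::-1]);rep('')
E
```

```text
t 60.1 open 0.0451 F [-0.1 -0.5 -0.4] tcp [0.4989 0.3058 0.2192]
driver 0.8 [ 0.50062967 -0.3731737   0.006     ]
arrester 0.97 [ 0.4997062  -0.29181632  0.006     ]
cover 0.87 [ 0.54900378 -0.19521693  0.006     ]
 t 63.9 open 0.0449 F [-0.3 -0.4  0.1] tcp [ 0.5001 -0.1998  0.3799]
```

View pics/m4.png

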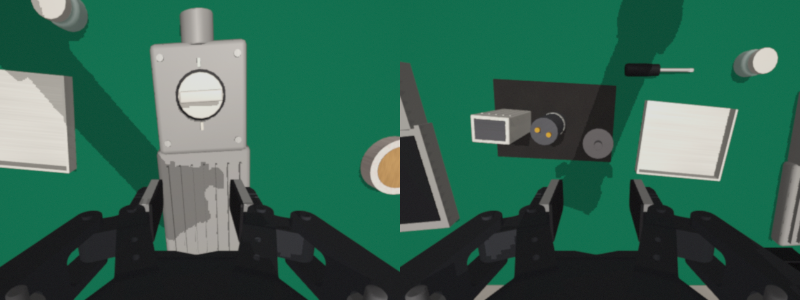

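The sensor is locked with its rib across the lamp (panel at 200, 97). The driver, arrester and cover stand on the mat. Returning the arrester, then the driver.

```bash
python3 - <<'E'
from h import *
pick([.5010,-.2879],.108,-4.3,60)
place([.5103,.0366],.1065,-4.3)
pick([.4966,-.3727],.118,-4.3,60)
place([.5025,-.0465],.1165,-4.3)
move_pose([.48,.03,.42],down(90));hold(.3)
cal=P('wrist');b=snap('wrist','y1.png')
for th,z in(('driver',.004),('arrester',.004)):
    for r in spot_point(th,'wrist')[:1]: print(th,r['p'],onz(ray('',r['at'],cal),z))
move_pose([.45,.3,.4],down(90));hold(.3);snap('top','y2.png');snap('side','y3.png')
cv2.imwrite('pics/m5.png',np.vstack([np.hstack([cv2.resize(cv2.imread('pics/'+n),(400,300)) for n in('y1.png','y2.png')]),cv2.resize(cv2.imread('pics/y3.png')[100:400,100:500],(800,300))]));rep('')
E
```

```text
at t 67.1 open 0.0797 F [-0.8 -0.3 -0.3] tcp [ 0.5015 -0.2882  0.1087]
gripped t 67.5 open 0.0468 F [-2.1 -0.   6.5] tcp [ 0.5011 -0.2881  0.1087]
lifted t 68.8 open 0.047 F [ 0.3  0.2 -2.8] tcp [ 0.5004 -0.2875  0.2689]
down t 72.0 open 0.0467 F [-3.1 -0.2  5.1] tcp [0.51   0.0367 0.1067]
clear t 73.6 open 0.0797 F [-0.5 -0.2  0.2] tcp [0.5096 0.0365 0.269 ]
at t 76.7 open 0.0801 F [-0.4 -0.4  0.4] tcp [ 0.497  -0.3731  0.1188]
gripped t 77.1 open 0.0446 F [-2.5  0.6  5.2] tcp [ 0.4966 -0.3728  0.1186]
lifted t 78.3 open 0.0446 F [ 0.2 -0.2 -4.5] tcp [ 0.4961 -0.3722  0.2687]
down t 81.5 open 0.0449 F [-3.   0.7  3.9] tcp [ 0.5022 -0.0464  0.1166]
clear t 83.0 open 0.08 F [-0.1 -1.4  0.2] tcp [ 0.5017 -0.0464  0.269 ]
driver 0.79 [ 0.50283856 -0.04467172  0.004     ]
arrester 0.71 [0.50691408 0.03509043 0.004     ]
 t 86.2 open 0.0802 F [-0.9  0.2  1. ] tcp [0.4502 0.2995 0.4002]
```

View pics/m5.png

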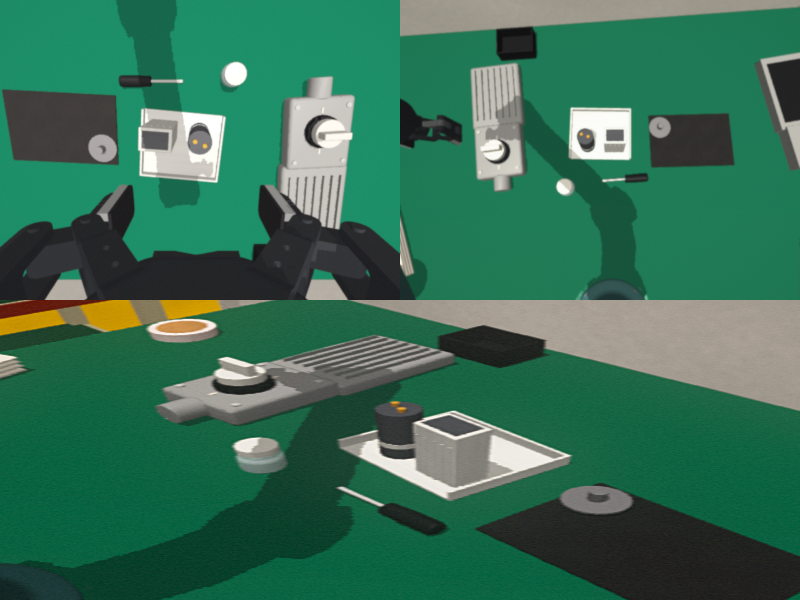

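The arrester, driver, locked sensor and cover are all where they belong, and the jar and screwdriver are untouched.

```bash
python3 -c "
from rig import *
print(hand_in(),get_time())"
```

```text
the job is handed in; nothing more can be done
the job is handed in; nothing more can be done
```

I handed the job in at about 86 s of the 147 s limit: the final pictures show the sensor locked in the socket, the driver and arrester back in the tray, the cover on the mat, and the screwdriver and jar where they were; the verdict was not shown.

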